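# Ballast for the model dory: weigh two slugs and fit the heavier

## Task

The model dory needs the heavier of the two grey slugs as ballast, but they look alike: set one on each pan of the balance, let go and let the beam come to rest to see which side drops. Then lay the heavier slug flat on the ballast bed in the boat, between the two floor frames, on the dark centre line and lengthwise along it, and put the lighter one in the empty half of the metal tray. Set the slugs down rather than dropping them, and leave the other things on the bench where they are.

Things in the scene. Friction and masses are not known exactly. Their poses are not given: they have to be found in the camera images.
- slug_a_mid (a point): one of two look-alike dull grey cast slugs: a bar 60 mm long (x), 22 mm wide (y), 18 mm high (z), lying flat. The point is its centre, 9 mm above what it lies on. One is lead, the other a lighter zinc alloy; which is heavier cannot be seen. 150 to 275 g; they differ by at least 50 g
- slug_b_mid (a point): the other of the two look-alike dull grey cast slugs: a bar 60 mm long (x), 22 mm wide (y), 18 mm high (z), lying flat. The point is its centre, 9 mm above what it lies on. One is lead, the other a lighter zinc alloy; which is heavier cannot be seen. 150 to 275 g; they differ by at least 50 g
- pan_left_top (a point): centre of the upper face of the balance's left pan (left as the arm sees it). Round steel pan, flat for 47 mm round the centre, then a rim turned up 5 mm, 120 mm across in all. Axes: x away from the arm, y from right to left pan, z up. It stays level, 130 mm above the bench when the beam is level, and moves up or down by up to 12 mm as the beam tips: read its height when needed
- pan_right_top (a point): the same for the right pan, 200 mm from the left one. All between the pans is lower than their rims. The balance's blue base, 105 x 270 mm, is fixed to the bench
- beam (a joint): tilt of the balance beam in rad: 0 level (empty), positive when the left pan is down, negative when the right pan is down; stops at +-0.12. Well damped: with a slug on each pan it comes to rest on a stop within about 1.5 s
- ballast_bed (a point): middle of the ballast bed on the model dory's flat inner bottom, 30 mm above the bench, between two dark floor frames 16 mm high, 120 mm apart. x along the keel to the bow (thin dark line), y across. Inside width 84 mm at the bottom, sides flare to 145 mm at the gunwale, 56 mm above the bed. Thwarts, no higher, 140 mm fore and aft. Boat 490 mm long, fixed; bow 90 mm above the bed
- tray_empty_half (a point): middle of the floor of the empty half of the plywood metal tray, 7 mm above the bench. This half is 114 mm (x) by 136 mm (y) inside; its walls rise 35 mm above the floor. The other half, to +x, holds old castings. The tray does not move
- sanding_block: cork sanding block, 90 x 55 x 32 mm, lying on the bench between the slugs; to be left where it is (origin: middle of its underside)
- pencil: flat red carpenter's pencil, 178 x 12 x 8 mm, lying crosswise between slugs and balance; to be left where it is (origin: middle of its underside)
- weight_200: brass knob weight, 34 mm wide, 49 mm tall, behind the balance; to be left where it is (origin: middle of its underside)
- weight_100: brass knob weight, 27 mm wide, 39 mm tall, behind the balance; to be left where it is (origin: middle of its underside)
- varnish_tin: varnish tin, 86 mm wide, 110 mm tall, at the left edge of the bench; to be left where it is (origin: middle of its underside)
- glue_bottle: white glue bottle, 60 mm wide, 170 mm tall, at the back of the bench; to be left where it is (origin: middle of its underside)
- mallet: wooden mallet lying at the right edge of the bench, about 230 mm long, 68 mm high; to be left where it is (origin: middle of its underside)
- block_plane: small iron block plane, 165 x 50 x 50 mm, at the left edge of the bench; to be left where it is (origin: middle of its underside)
Not all that is in view belongs to the job. Leave any pink, purple or white look-alike of the part that bears slug_b_mid alone.

How it is judged:
By the outcome, as a careful person would: the job done as asked, in the order asked, and still so for the second after the job is handed in, with the robot touching nothing.
It also fails if it takes over 72 s, if anything falls off the work surface, if the arm or the gripper's body presses on something with over 40 N, if the wrist force passes 120 N, or if a joint passes its speed limit or range.

## Robot

A 6-joint arm with a two-finger parallel gripper is mounted at the origin on the work surface. World frame = base frame: x ahead of the robot, y to its left, z up, the work surface at z = 0. Lengths are in m, angles in rad, forces in N, time in s.
With the tool pointing down it reaches from about 0.325 to 0.775 m from the base axis. Payload 9.3 kg.
Tool frame: the origin (TCP) lies midway between the tips of the shut fingers; the grasp point (between the pads) lies 19 mm behind it; z points along the fingers, y is the line along which they close (so a half turn about z gives the same grasp; the last joint's range is limited). The gripper opens to 85 mm and grips with 20 to 120 N. Pads are 22 mm wide; open, the fingers measure 114 mm over their backs; the gripper's body (76 mm by 85 mm) begins 54 mm behind the grasp point. The pads swing forward as they close: fully open they stand 13 mm farther back than shut.
Start: joints at [1.046, 0.259, 0.021, 1.334, 0, 1.418], TCP at [0.2, 0.512, 0.231] pointing down, gripper open.
Joint ranges: [-3.04, 3.04], [-0.91, 1.82], [-1.04, 1.36], [-1.92, 1.95], [-1.52, 1.45], [-3.14, 3.14]. Speed limits (rad/s): [2.22, 2.22, 2.79, 3.14, 3.14, 3.14].

## Interface

Orientations are given as a unit quaternion [w, x, y, z].
In Python, from rig import sensors, cams, job gives the robot as it stands.
- The arm moves only by the tool drive_tool, never from a script. Its argument "rows" is a list of rows, each a list of 7 numbers: the shift along the world's x, y, z in mm, then the turn, a rotation vector about the world's x, y, z in degrees, then the closure, from -1 (fully open) to 1 (shut), so that 0 is half open. In form: [[x, y, z, wx, wy, wz, claw], ...]. A call has exactly 8 rows; each row shifts and turns the commanded pose from where the row before left it; what a row does not reach is not made up. A row lasts 1/10 s, in which the tool goes at most 50 mm and 8.59 degrees, less where a joint would pass 70% of its speed; a pose out of reach is approached as far as the arm can. A call with a gripper value outside its range is refused whole. The fingers move at their own pace and stop on an object; "grip_force" is the grip in N (left out, the last holds). Time passes only in rows, so rows that do not move let the fingers close, or fill a call up. It gives the time, the measured TCP pose, the force, the opening and the grip force at its end, in the units of the state.
- sensors.get_obs(): the state, without advancing time (a new reading comes with each control period).
- cams.grab_frame(name): name is "scene" or "top" or "wrist"; returns a dict with "img" (384x512x3 uint8, red, green, blue), "range_z" (384x512 float32, m along the optical axis (not along the pixel's ray), 0 where there is no reading), "fx", "fy", "cx", "cy" (pixels), "R" (3x3) and "t" (3): a world point X has camera coordinates R X + t. Camera axes: x right, y down, z forward; pixel columns grow to the right and rows downward; lengths in m; the calibration is good to about 2 mm. A picture is of the moment at which its call begins.
- job.finish_job(): hands the job in; it is judged then, once.
The state is a dict: "time": time; "q": joint angles; "qvel": joint speeds; "tau": joint torques, N m; "ee_pos": TCP position; "eef_rot": TCP orientation; "wrist_force": force on the tool from outside, world axes, zero at the start; "ft_torque": the same for the moment, N m; "finger_gap": finger opening in m; "finger_force": force on a finger pad.
Only numpy, scipy, OpenCV 4.12 (cv2) and the standard library are available. Lean on these libraries where they do the work, as an engineer would, in place of code of your own. Each camera call takes 0.05 s, during which the arm holds its last target. There are 200 camera calls.

## Working session

There is one attempt and no reset: what is moved stays moved. The work goes in short steps, Python scripts to look and compute and a tool call to move; the robot and the scene stay as the last step left them, time stands still between calls to the robot, and variables do not carry over. Pictures are saved under pics/ and viewed, at most 11 in all, crops included, and the job is handed in when it is done.

Besides the shell and the picture viewer there is one more tool, called as name(argument=value, ...) on one line, values as JSON. drive_tool: Moves the arm, as the interface text tells. Its arguments: {"type":"object","properties":{"rows":{"type":"array"},"grip_force":{"type":"number"}},"required":["rows"]}

```bash
ls; mkdir -p pics
python3 - <<'E'
from rig import sensors,cams
import cv2,numpy as np
o=sensors.get_obs();print(o)
ims=[]
for n in("top","scene"):
    f=cams.grab_frame(n);np.savez(n+".npz",**f);cv2.imwrite(f"pics/{n}0.png",f["img"][:,:,::-1])
    print(n,f["fx"],f["cx"],f["cy"],f["R"],f["t"])
E
```

```text
pics
{'time': 0.0, 'q': array([1.04642638e+00, 2.59196764e-01, 2.07687169e-02, 1.33371258e+00,
       9.53573261e-06, 1.41818877e+00]), 'qvel': array([ 0.00056109, -0.00020492,  0.00023766, -0.00015891,  0.00239373,
        0.00097295]), 'tau': array([-4.35802594e-04, -5.55640376e+01,  3.44530392e+01,  1.35907216e-02,
       -2.57927422e-04, -1.81685357e-05]), 'ee_pos': array([0.19965502, 0.51218022, 0.23066643]), 'eef_rot': array([-2.27692772e-04,  1.84812582e-01,  9.82773554e-01, -6.32427330e-04]), 'wrist_force': array([0.18902702, 0.34595469, 0.23558733]), 'ft_torque': array([-0.00099185, -0.02818687, -0.00683159]), 'finger_force': 0.0, 'finger_gap': 0.08536249474030928}
top 402.05801271067696 256.6068726670959 187.89020481226652 [[ 0.00500359 -0.99990153 -0.01311096]
 [-0.9807728  -0.00234915 -0.19513893]
 [ 0.19508891  0.01383527 -0.98068797]] [0.00771734 0.55071279 1.28665507]
scene 486.8670101984308 260.19727071874433 192.91478466689944 [[-0.72142519  0.69232921 -0.01503219]
 [ 0.59828587  0.61220483 -0.51697125]
 [-0.34871152 -0.38194963 -0.85587076]] [ 0.38216164 -0.26293164  2.20664833]
```

View pics/top0.png

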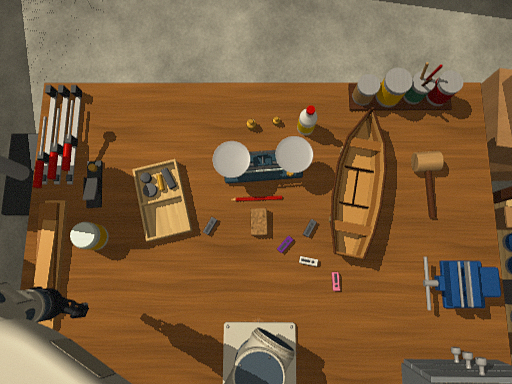

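View pics/scene0.png

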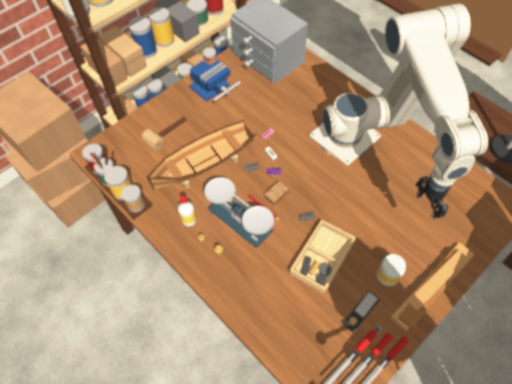

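The top view shows the grey slugs at about (211,226) and (311,228), and the pans at (231,159) and (294,154). The boat bed is near (357,188) and the empty tray half near (166,218). The scene view agrees with this.

```bash
cat > h.py <<'E'
import numpy as np,cv2
def ray(f,uv,z):
    uv=np.atleast_2d(uv).astype(float)
    d=np.c_[(uv[:,0]-f["cx"])/f["fx"],(uv[:,1]-f["cy"])/f["fy"],np.ones(len(uv))]@f["R"]
    c=-f["R"].T@f["t"]
    return c+d*((z-c[2])/d[:,2])[:,None]
def rect(f,mask,z):
    "largest blob -> centre, long-axis angle (deg), sides on plane z"
    cs,_=cv2.findContours(mask.astype(np.uint8),cv2.RETR_EXTERNAL,cv2.CHAIN_APPROX_NONE)
    c=max(cs,key=cv2.contourArea)
    P=ray(f,c[:,0,:],z)[:,:2]
    r=cv2.minAreaRect((P*1000).astype(np.float32)); b=cv2.boxPoints(r)
    e=[b[1]-b[0],b[2]-b[1]]; e=max(e,key=np.linalg.norm)
    return np.round(r[0],1),round(np.degrees(np.arctan2(e[1],e[0]))%180,1),np.round(r[1],1),c[:,0].mean(0).round(1)
E
python3 - <<'E'
from h import *
f=dict(np.load("top.npz"));im=f["img"];hsv=cv2.cvtColor(im,cv2.COLOR_RGB2HSV)
def roi(m,u0,u1,v0,v1):
    k=np.zeros(m.shape,bool);k[v0:v1,u0:u1]=1;return m&k
grey=(hsv[...,1]<90)
for n,w in(("L",(198,224,212,240)),("R",(298,324,214,242))):
    print(n,rect(f,roi(grey,*w),.018))
for n,w in(("panL",(205,252,135,183)),("panR",(274,316,132,178))):
    print(n,rect(f,roi(grey&(hsv[...,2]>130),*w),.135))
for p in [(154,224),(166,218),(357,188)]: print(p,ray(f,[p],.02)[0].round(3))
c=cv2.resize(im[100:265,120:400],None,fx=2.8,fy=2.8,interpolation=cv2.INTER_CUBIC)
cv2.imwrite("pics/crop.png",c[:,:,::-1])
E
```

```text
L (array([428.1, 167.8]), np.float32(151.4), array([22.8, 59.1]), array([209.7, 225.5]))
R (array([ 422.2, -167.5]), np.float32(149.5), array([21.8, 60. ]), array([309.3, 227.7]))
panL (array([628.7,  90.7]), np.float32(0.5), array([118.4, 114.8]), array([231. , 158.9]))
panR (array([ 645.7, -108.3]), np.float32(176.5), array([118.3, 119.6]), array([291.7, 156. ]))
(154, 224) [0.432 0.356 0.02 ]
(166, 218) [0.453 0.316 0.02 ]
(357, 188) [ 0.558 -0.332  0.02 ]
```

View pics/crop.png

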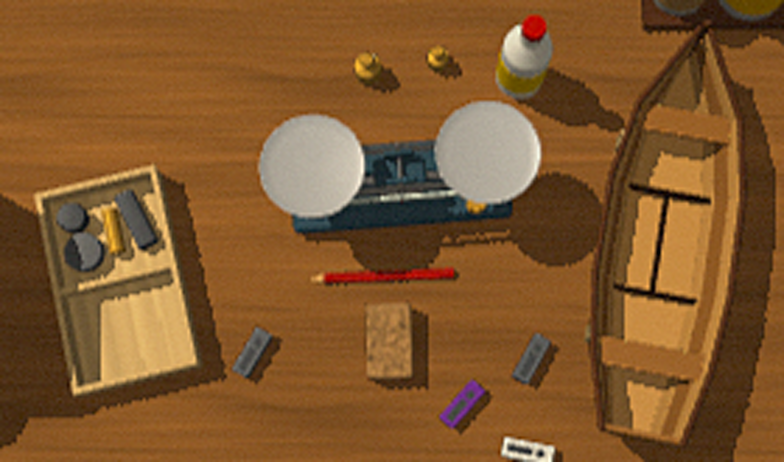

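The crop confirms both slugs and the sizes match. The boat's centre line runs from about crop (666,198) to (655,293), and the tray's empty half is centred near (127,332). I'll approach the left slug.

drive_tool(rows=[[26,-39,0,0,0,-1,-1],[26,-39,0,0,0,-1,-1],[26,-39,0,0,0,-1,-1],[26,-39,0,0,0,-1,-1],[26,-39,0,0,0,-1,-1],[26,-39,0,0,0,-1,-1],[26,-39,0,0,0,-1,-1],[26,-39,0,0,0,-1,-1]], grip_force=60)

```text
time: 0.9
ee_pos: [0.4084, 0.1986, 0.2312]
eef_rot: [-0.0, 0.253, 0.967, 0.0]
wrist_force: [0.7, 1.3, 0.4]
finger_gap: 0.0852
finger_force: 0.0
```

drive_tool(rows=[[10,-16,-15,0,0,0,-1],[10,-16,-15,0,0,0,-1],[0,0,-15,0,0,0,-1],[0,0,0,0,0,0,-1],[0,0,0,0,0,0,-1],[0,0,0,0,0,0,-1],[0,0,0,0,0,0,-1],[0,0,0,0,0,0,-1]])

```text
time: 1.7
ee_pos: [0.4279, 0.1688, 0.1868]
eef_rot: [0.0, 0.253, 0.968, 0.0]
wrist_force: [0.3, -0.2, -0.5]
finger_gap: 0.0854
finger_force: 0.0
```

Run:
```python
from rig import sensors,cams
from h import *
f=cams.grab_frame("wrist");np.savez("w1.npz",**f);cv2.imwrite("pics/w1.png",f["img"][:,:,::-1])
print(sensors.get_obs()["ee_pos"],sensors.get_obs()["eef_rot"],-f["R"].T@f["t"],f["R"],f["fx"])
```

```text
[0.4278611  0.16867914 0.18668004] [3.42209374e-04 2.52673528e-01 9.67551524e-01 1.36925750e-04] [0.36531764 0.20494809 0.32888504] [[ 0.4895005   0.87200213  0.00124208]
 [ 0.83565422 -0.46950253  0.28504278]
 [ 0.24914107 -0.13849064 -0.95851399]] 270.7678605096975
```

View pics/w1.png

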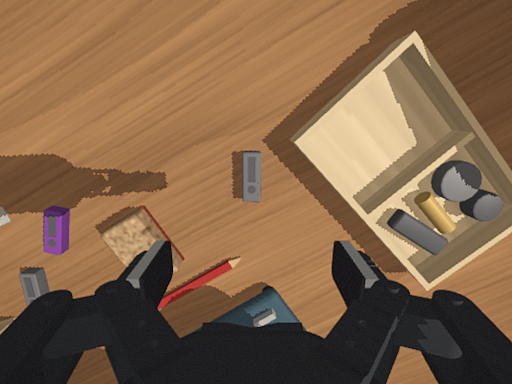

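The slug is at about (252,176) in the wrist view, with its shadow on the left. The tray is at upper right. I'll use depth to refine both.

```bash
cat >> h.py <<'E'
def cloud(f):
    v,u=np.mgrid[:384,:512];z=f["range_z"]
    P=np.stack([(u-f["cx"])/f["fx"]*z,(v-f["cy"])/f["fy"]*z,z],-1)
    return (P-f["t"])@f["R"]
def prect(P):
    r=cv2.minAreaRect((P[:,:2]*1000).astype(np.float32));b=cv2.boxPoints(r)
    e=max([b[1]-b[0],b[2]-b[1]],key=np.linalg.norm)
    return np.round(r[0],1),round(float(np.degrees(np.arctan2(e[1],e[0]))%180),1),np.round(r[1],1),len(P)
E
python3 - <<'E'
from h import *
f=dict(np.load("w1.npz"));X=cloud(f)
k=np.zeros((384,512),bool);k[135:215,225:275]=1
m=k&(X[...,2]>.013)&(X[...,2]<.024);print(prect(X[m]),np.median(X[m][:,2]))
hsv=cv2.cvtColor(f["img"],cv2.COLOR_RGB2HSV);g=k&(hsv[...,1]<60);print(rect(f,g,.018))
# tray rim
k[:]=0;k[20:300,270:512]=1
m=k&(X[...,2]>.036)&(X[...,2]<.048);print("rim",prect(X[m]))
for p in[(295,140),(415,33),(430,288),(357,205),(472,135)]:print(p,ray(f,[p],.042)[0].round(3))
E
```

```text
(array([426.1, 170.2]), 150.1, array([21.5, 58.7]), 915) 0.017439079525375396
(array([426.1, 170. ]), np.float32(151.2), array([21.3, 60.2]), array([251.3, 175.8]))
rim (array([513.5, 334. ]), 14.2, array([251.3, 151. ]), 5895)
(295, 140) [0.41  0.232 0.042]
(415, 33) [0.377 0.375 0.042]
(430, 288) [0.652 0.296 0.042]
(357, 205) [0.508 0.26  0.042]
(472, 135) [0.495 0.395 0.042]
```

drive_tool(rows=[[-2,1,-40,0,0,0,-0.2],[0,0,-40,0,0,0,-0.2],[0,0,-40,0,0,0,-0.2],[0,0,-30,0,0,0,-0.2],[0,0,-20,0,0,0,-0.2],[0,0,-12,0,0,0,-0.2],[0,0,0,0,0,0,-0.2],[0,0,0,0,0,0,-0.2]])

```text
time: 2.55
ee_pos: [0.426, 0.1696, 0.0046]
eef_rot: [0.0, 0.253, 0.968, 0.0]
wrist_force: [1.0, 0.1, 1.3]
finger_gap: 0.0514
finger_force: 0.0
```

drive_tool(rows=[[0,0,0,0,0,0,1],[0,0,0,0,0,0,1],[0,0,0,0,0,0,1],[0,0,0,0,0,0,1],[0,0,0,0,0,0,1],[0,0,0,0,0,0,1],[0,0,0,0,0,0,1],[0,0,0,0,0,0,1]])

```text
time: 3.35
ee_pos: [0.4264, 0.1695, 0.0053]
eef_rot: [0.001, 0.253, 0.967, 0.0]
wrist_force: [-2.5, -0.6, 7.2]
finger_gap: 0.0207
finger_force: 59.0
```

drive_tool(rows=[[0,0,20,0,0,0,1],[0,0,40,0,0,0,1],[0,0,45,0,0,0,1],[0,0,45,0,0,0,1],[15,-6,40,0,0,0,1],[25,-10,5,0,0,0,1],[40,-15,0,0,0,0,1],[40,-15,0,0,0,0,1]])

```text
time: 4.15
ee_pos: [0.5468, 0.1231, 0.2006]
eef_rot: [0.001, 0.253, 0.968, 0.0]
wrist_force: [0.6, -0.5, -2.7]
finger_gap: 0.0207
finger_force: 59.8
```

drive_tool(rows=[[40,-15,0,0,0,0,1],[30,-12,0,0,0,0,1],[12,-6,-10,0,0,0,1],[0,0,-20,0,0,0,1],[0,0,-15,0,0,0,1],[0,0,-10,0,0,0,1],[0,0,0,0,0,0,1],[0,0,0,0,0,0,1]])

```text
time: 4.95
ee_pos: [0.6276, 0.0906, 0.1448]
eef_rot: [0.0, 0.253, 0.968, 0.0]
wrist_force: [0.2, -0.7, -1.2]
finger_gap: 0.0205
finger_force: 59.7
```

Run:
```python
from rig import sensors,cams
from h import *
f=cams.grab_frame("wrist");np.savez("w2.npz",**f);cv2.imwrite("pics/w2.png",f["img"][:,:,::-1])
t=cams.grab_frame("top");np.savez("t2.npz",**t)
print(sensors.get_obs()["ee_pos"])
X=cloud(f);m=(X[...,2]>.115)&(X[...,2]<.150)
for lo,hi in((0,.2),(-.2,-.03)):
    P=X[m&(X[...,1]>lo)&(X[...,1]<hi)&(X[...,0]<.72)];
    if len(P)>50: print(prect(P),np.percentile(P[:,2],[5,50,95]))
X=cloud(t)
for c in((.629,.091),(.646,-.108)):
    r=np.hypot(X[...,0]-c[0],X[...,1]-c[1]);P=X[(r<.075)&(X[...,2]>.115)&(X[...,2]<.142)]; print(cv2.minEnclosingCircle((P[:,:2]*1000).astype(np.float32)),np.median(P[:,2]))
```

```text
[0.62806692 0.09057112 0.14536056]
(array([624.2,  93.5]), 18.1, array([116.3, 114. ]), 18065) [0.12870358 0.13026214 0.13480982]
(array([608.5, -88.6]), 94.4, array([35. , 71.2]), 2061) [0.1286502  0.12958705 0.13446475]
((634.5884399414062, 53.96039962768555), 45.93714904785156) 0.13528789674443448
((646.1837158203125, -109.10309600830078), 60.252464294433594) 0.13322985721408304
```

View pics/w2.png

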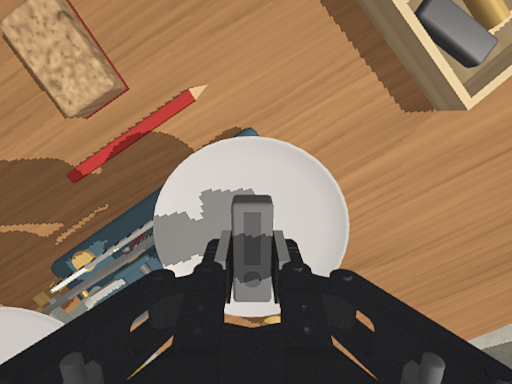

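The slug is held straight and centred over the left pan, whose surface is at z 0.130. I'll lower it and follow the pan down to its stop.

drive_tool(rows=[[0,0,-6,0,0,0,1],[0,0,-4,0,0,0,1],[0,0,-3,0,0,0,1],[0,0,-3,0,0,0,1],[0,0,-3,0,0,0,1],[0,0,-2,0,0,0,1],[0,0,0,0,0,0,1],[0,0,0,0,0,0,1]])

```text
time: 5.85
ee_pos: [0.6278, 0.0904, 0.1234]
eef_rot: [0.0, 0.253, 0.967, 0.0]
wrist_force: [-1.1, 0.5, 0.4]
finger_gap: 0.0207
finger_force: 59.9
```

drive_tool(rows=[[0,0,0,0,0,0,0.3],[0,0,0,0,0,0,0.1],[0,0,0,0,0,0,0],[0,0,0,0,0,0,0],[0,0,10,0,0,0,0],[0,0,30,0,0,0,0],[0,0,30,0,0,0,0],[0,0,15,0,0,0,0]])

```text
time: 6.65
ee_pos: [0.6285, 0.0904, 0.2119]
eef_rot: [0.002, 0.253, 0.967, 0.001]
wrist_force: [-0.1, -0.2, 0.8]
finger_gap: 0.0425
finger_force: 0.0
```

drive_tool(rows=[[-26,-32,0,0,0,0,-0.2],[-26,-32,0,0,0,0,-0.2],[-26,-32,0,0,0,0,-0.2],[-26,-32,0,0,0,0,-0.2],[-26,-32,0,0,0,0,-0.2],[-26,-32,-5,0,0,0,-0.2],[-26,-32,-10,0,0,0,-0.2],[-25,-31,-10,0,0,0,-0.2]])

```text
time: 7.45
ee_pos: [0.4198, -0.1657, 0.1841]
eef_rot: [0.001, 0.253, 0.968, -0.0]
wrist_force: [0.5, -0.9, 1.1]
finger_gap: 0.0513
finger_force: 0.0
```

Run:
```python
from rig import sensors,cams
from h import *
cams.grab_frame("top");cams.grab_frame("top")
f=cams.grab_frame("wrist");np.savez("w3.npz",**f);cv2.imwrite("pics/w3.png",f["img"][:,:,::-1])
o=sensors.get_obs();print(o["ee_pos"],o["eef_rot"],o["q"])
X=cloud(f);r=np.hypot(X[...,0]-.421,X[...,1]+.166)
m=(r<.045)&(X[...,2]>.013)&(X[...,2]<.024);print(prect(X[m]))
```

```text
[ 0.4196682  -0.16601243  0.18378726] [ 1.25179983e-04  2.54847498e-01  9.66981245e-01 -8.96568812e-05] [-5.62940958e-01  1.11562125e-01 -2.89063261e-01  1.16987827e+00
 -9.57830474e-05 -4.75609850e-02]
(array([ 420.1, -166.5]), 150.2, array([21.6, 58.9]), 941)
```

View pics/w3.png

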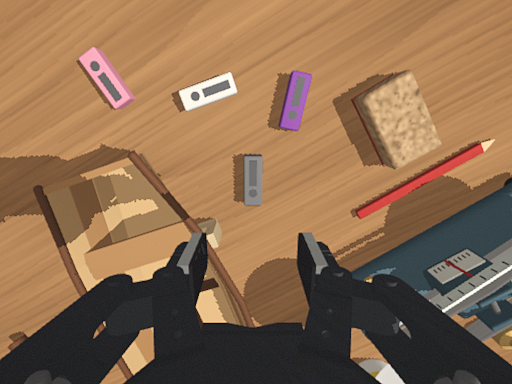

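Slug R is at (252,180) in the wrist view, and the boat's gunwale is close by. I'll check clearance for the gripper body.

Run:
```python
from h import *
for n in("top.npz","w3.npz"):
    X=cloud(dict(np.load(n)));P=X[(X[...,2]>.035)&(X[...,2]<.11)&(X[...,1]<-.18)&(X[...,0]<.7)&(X[...,0]>.3)]
    d=P[:,:2]-[.420,-.1665]; r=np.hypot(*d.T);i=np.argsort(r)[:200:40];print(n,r[i].round(3),P[i].round(3).tolist())
    th=np.radians(60.5);print((d[i]@[[np.cos(th),-np.sin(th)],[np.sin(th),np.cos(th)]]).round(3).tolist())
```

```text
top.npz [0.06  0.069 0.075 0.079 0.084] [[0.413, -0.226, 0.101], [0.446, -0.231, 0.095], [0.432, -0.24, 0.075], [0.412, -0.245, 0.078], [0.384, -0.242, 0.072]]
[[-0.055, -0.023], [-0.043, -0.054], [-0.058, -0.047], [-0.072, -0.032], [-0.084, -0.006]]
w3.npz [0.057 0.059 0.061 0.062 0.063] [[0.42, -0.224, 0.091], [0.418, -0.226, 0.091], [0.416, -0.227, 0.095], [0.412, -0.228, 0.094], [0.401, -0.226, 0.095]]
[[-0.05, -0.028], [-0.053, -0.027], [-0.055, -0.027], [-0.057, -0.023], [-0.062, -0.013]]
```

drive_tool(rows=[[0,0,-40,0,0,0,-0.2],[0,0,-40,0,0,0,-0.2],[0,0,-40,0,0,0,-0.2],[0,0,-30,0,0,0,-0.2],[0,0,-18,0,0,0,-0.2],[0,0,-10,0,0,0,-0.2],[0,0,0,0,0,0,-0.2],[0,0,0,0,0,0,-0.2]])

```text
time: 8.4
ee_pos: [0.4217, -0.1646, 0.0061]
eef_rot: [0.001, 0.253, 0.968, -0.0]
wrist_force: [0.3, 0.0, 0.9]
finger_gap: 0.0511
finger_force: 0.0
```

drive_tool(rows=[[0,0,0,0,0,0,1],[0,0,0,0,0,0,1],[0,0,0,0,0,0,1],[0,0,0,0,0,0,1],[0,0,0,0,0,0,1],[0,0,0,0,0,0,1],[0,0,0,0,0,0,1],[0,0,0,0,0,0,1]])

```text
time: 9.2
ee_pos: [0.4214, -0.165, 0.0064]
eef_rot: [0.001, 0.253, 0.967, -0.0]
wrist_force: [-1.6, 0.6, 9.0]
finger_gap: 0.0206
finger_force: 58.9
```

drive_tool(rows=[[0,0,20,0,0,0,1],[0,0,40,0,0,0,1],[0,0,45,0,0,0,1],[0,0,45,0,0,0,1],[15,4,45,0,0,0,1],[25,6,5,0,0,0,1],[40,10,0,0,0,0,1],[40,10,0,0,0,0,1]])

```text
time: 10.0
ee_pos: [0.542, -0.1343, 0.2067]
eef_rot: [0.001, 0.253, 0.967, -0.0]
wrist_force: [0.5, -1.0, -0.6]
finger_gap: 0.0202
finger_force: 59.7
```

drive_tool(rows=[[40,10,0,0,0,0,1],[40,10,0,0,0,0,1],[25,7,-5,0,0,0,1],[0,0,-20,0,0,0,1],[0,0,-10,0,0,0,1],[0,0,0,0,0,0,1],[0,0,0,0,0,0,1],[0,0,0,0,0,0,1]])

```text
time: 10.8
ee_pos: [0.6458, -0.108, 0.1717]
eef_rot: [0.001, 0.253, 0.967, -0.0]
wrist_force: [0.1, 0.2, -0.8]
finger_gap: 0.0204
finger_force: 59.6
```

Run:
```python
from rig import sensors,cams
from h import *
f=cams.grab_frame("wrist");np.savez("w4.npz",**f)
o=sensors.get_obs();print(o["ee_pos"],o["wrist_force"])
X=cloud(f)
r=np.hypot(X[...,0]-.646,X[...,1]+.108)
P=X[(r>.02)&(r<.045)&(X[...,2]>.11)&(X[...,2]<.155)];print(np.percentile(P[:,2],[5,50,95]))
r=np.hypot(X[...,0]-.646,X[...,1]+.108);P=X[(r<.07)&(X[...,2]>.138)&(X[...,2]<.15)];print(prect(P))
t=cams.grab_frame("top");X=cloud(t)
r=np.hypot(X[...,0]-.629,X[...,1]-.0907);P=X[r<.055];print(np.percentile(P[:,2],[5,30,50,95]))
```

```text
[ 0.64582436 -0.10794562  0.17163246] [-0.37893286  0.23079249 -2.10974782]
[0.14046488 0.14147555 0.14247998]
(array([ 642.2, -106.3]), 30.3, array([119.9, 116.2]), 15893)
[0.02663041 0.11855275 0.12070436 0.13830884]
```

drive_tool(rows=[[0,0,-8,0,0,0,1],[0,0,-7,0,0,0,1],[0,0,-4,0,0,0,1],[0,0,-3,0,0,0,1],[0,0,-2,0,0,0,1],[0,0,-1,0,0,0,1],[0,0,0,0,0,0,1],[0,0,0,0,0,0,1]])

```text
time: 11.7
ee_pos: [0.6459, -0.1076, 0.1455]
eef_rot: [0.0, 0.253, 0.967, -0.0]
wrist_force: [-1.7, 0.3, 0.1]
finger_gap: 0.0202
finger_force: 60.0
```

drive_tool(rows=[[0,0,0,0,0,0,0.3],[0,0,0,0,0,0,0.1],[0,0,0,0,0,0,0],[0,0,0,0,0,0,0],[0,0,10,0,0,0,0],[0,0,30,0,0,0,0],[0,0,20,0,0,0,0],[0,0,0,0,0,0,0]])

```text
time: 12.5
ee_pos: [0.647, -0.1079, 0.2093]
eef_rot: [0.003, 0.253, 0.967, -0.0]
wrist_force: [1.1, -0.5, 0.2]
finger_gap: 0.0427
finger_force: 0.0
```

drive_tool(rows=[[0,0,0,0,0,0,0],[0,0,0,0,0,0,0],[0,0,0,0,0,0,0],[0,0,0,0,0,0,0],[0,0,0,0,0,0,0],[0,0,0,0,0,0,0],[0,0,0,0,0,0,0],[0,0,0,0,0,0,0]])

```text
time: 13.3
ee_pos: [0.6458, -0.1076, 0.2053]
eef_rot: [0.0, 0.253, 0.967, -0.0]
wrist_force: [0.7, -0.9, -0.7]
finger_gap: 0.0423
finger_force: 0.0
```

drive_tool(rows=[[0,0,0,0,0,0,0],[0,0,0,0,0,0,0],[0,0,0,0,0,0,0],[0,0,0,0,0,0,0],[0,0,0,0,0,0,0],[0,0,0,0,0,0,0],[0,0,0,0,0,0,0],[0,0,0,0,0,0,0]])

```text
time: 14.1
ee_pos: [0.6458, -0.1076, 0.2053]
eef_rot: [-0.0, 0.253, 0.967, -0.0]
wrist_force: [0.2, -0.0, 0.0]
finger_gap: 0.0426
finger_force: 0.0
```

Run:
```python
from rig import sensors,cams
from h import *
f=cams.grab_frame("wrist");np.savez("w5.npz",**f);cv2.imwrite("pics/w5.png",f["img"][:,:,::-1])
o=sensors.get_obs();print(o["time"],o["ee_pos"],o["wrist_force"])
X=cloud(f)
r=np.hypot(X[...,0]-.646,X[...,1]+.108)
P=X[(r<.045)&(X[...,2]>.11)&(X[...,2]<.165)];print("R",np.percentile(P[:,2],[5,20,50,95]))
z=np.percentile(P[:,2],20)
m=(r<.045)&(X[...,2]>z+.013)&(X[...,2]<z+.023);print(prect(X[m]))
t=cams.grab_frame("top");np.savez("t5.npz",**t);X=cloud(t)
r=np.hypot(X[...,0]-.629,X[...,1]-.0907);P=X[(r<.05)&(X[...,2]>.1)];print("L",np.percentile(P[:,2],[5,20,50,95]))
z=np.percentile(P[:,2],40)
m=(r<.045)&(X[...,2]>z+.012)&(X[...,2]<z+.025);print(prect(X[m]))
```

```text
14.15 [ 0.64581672 -0.10760096  0.20526434] [0.08993428 0.01871082 0.16680136]
R [0.14049003 0.14106269 0.14174284 0.16012099]
(array([ 645.8, -106.7]), 151.5, array([21.9, 59.3]), 2211)
L [0.11633028 0.11865321 0.1210505  0.13936021]
(array([630.8,  90.4]), 150.3, array([22. , 58.6]), 123)
```

View pics/w5.png

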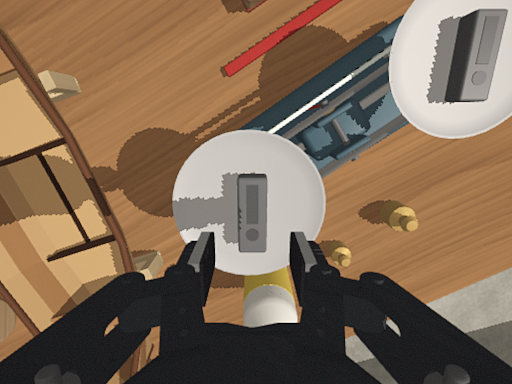

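The right pan stayed up at 0.141 with the left down at 0.118, so the left slug is the heavier one. The boat's keel line shows at about (42,152) to (85,242) in the wrist view. I'll regrasp the left slug and measure the bed.

drive_tool(rows=[[-3,35,0,0,0,0,-0.1],[-4,45,0,0,0,0,-0.1],[-4,45,0,0,0,0,-0.1],[-4,45,0,0,0,0,-0.1],[-2,28,0,0,0,0,-0.1],[0,0,-20,0,0,0,-0.1],[0,0,-20,0,0,0,-0.1],[0,0,0,0,0,0,-0.1]])

```text
time: 15.0
ee_pos: [0.6275, 0.0908, 0.1628]
eef_rot: [-0.002, 0.253, 0.968, -0.001]
wrist_force: [-0.5, 0.2, -0.2]
finger_gap: 0.0474
finger_force: 0.0
```

Run:
```python
from rig import sensors
from h import *
o=sensors.get_obs();print(o["ee_pos"])
for n,w in(("w5.npz",(0,125,130,262)),("top.npz",(336,378,160,212))):
    f=dict(np.load(n));im=f["img"];hsv=cv2.cvtColor(im,cv2.COLOR_RGB2HSV);X=cloud(f)
    k=np.zeros((384,512),bool);k[w[2]:w[3],w[0]:w[1]]=1
    d=k&(hsv[...,2]<75)&(X[...,2]>.022)&(X[...,2]<.055)
    line=d&(X[...,2]<.036)
    fr=d&(X[...,2]>.04)
    print(n,line.sum(),fr.sum())
    for nm,m in(("line",line),("fr",fr)):
        lab,L,st,c=cv2.connectedComponentsWithStats(m.astype(np.uint8))
        for i in range(1,lab):
            if st[i,4]>15: print(nm,prect(X[L==i]),c[i].round(0),X[L==i].mean(0).round(4))
f=dict(np.load("w5.npz"))
for p in((42,152),(85,242)):print(ray(f,[p],.03).round(4))
```

```text
[0.62748825 0.09084701 0.16282692]
w5.npz 516 645
line (array([ 557.7, -318.4]), 169.9, array([ 13.2, 120.3]), 463) [ 62. 194.] [ 0.5519 -0.3197  0.0299]
line (array([ 494.8, -327.9]), 79.0, array([24.7,  0.4]), 17) [ 22. 158.] [ 0.4946 -0.3286  0.0324]
fr (array([ 497.1, -305.1]), 79.2, array([84.4,  4.3]), 306) [ 32. 151.] [ 0.4976 -0.3036  0.0449]
fr (array([ 617.8, -334. ]), 79.0, array([91.9,  5.5]), 324) [ 81. 248.] [ 0.6178 -0.3326  0.0448]
top.npz 73 89
line (array([ 600.5, -330.5]), 168.9, array([ 4.9, 36. ]), 16) [357. 175.] [ 0.602  -0.331   0.0328]
line (array([ 541.4, -319.5]), 169.7, array([ 5.3, 69.4]), 32) [354. 192.] [ 0.5423 -0.3195  0.0325]
fr (array([ 626.2, -302. ]), 78.3, array([29.2,  4.8]), 16) [349. 167.] [ 0.6259 -0.3015  0.0481]
fr (array([ 614.5, -360.9]), 78.1, array([44.7,  3.6]), 16) [367. 170.] [ 0.6142 -0.3611  0.0474]
fr (array([ 501.8, -287.4]), 83.1, array([48.6,  6.6]), 20) [347. 203.] [ 0.5011 -0.2901  0.048 ]
[[ 0.4999 -0.3052  0.03  ]]
[[ 0.6153 -0.3357  0.03  ]]
```

drive_tool(rows=[[1,0,-15,0,0,0,-0.1],[0,0,-12,0,0,0,-0.1],[0,0,-8,0,0,0,-0.1],[0,0,-3,0,0,0,-0.1],[0,0,0,0,0,0,-0.1],[0,0,0,0,0,0,1],[0,0,0,0,0,0,1],[0,0,0,0,0,0,1]])

```text
time: 15.8
ee_pos: [0.6301, 0.0904, 0.1281]
eef_rot: [0.001, 0.253, 0.967, 0.0]
wrist_force: [-1.1, -1.2, 4.2]
finger_gap: 0.0198
finger_force: 60.0
```

drive_tool(rows=[[0,0,0,0,0,0,1],[0,0,0,0,0,0,1],[0,0,0,0,0,0,1],[0,0,5,0,0,0,1],[0,0,5,0,0,0,1],[0,0,10,0,0,0,1],[0,0,20,0,0,0,1],[0,0,35,0,0,0,1]])

```text
time: 16.6
ee_pos: [0.6287, 0.0904, 0.2013]
eef_rot: [-0.002, 0.253, 0.967, -0.001]
wrist_force: [0.5, 0.3, -3.2]
finger_gap: 0.0199
finger_force: 59.2
```

drive_tool(rows=[[-6,-35,3,0,0,2,1],[-6,-42,3,0,0,2,1],[-6,-42,3,0,0,2,1],[-6,-42,3,0,0,2,1],[-6,-42,3,0,0,2,1],[-6,-42,0,0,0,2,1],[-6,-42,0,0,0,2,1],[-6,-42,0,0,0,2,1]])

```text
time: 17.4
ee_pos: [0.5813, -0.2402, 0.2179]
eef_rot: [0.0, 0.115, 0.993, 0.0]
wrist_force: [0.7, 1.0, -2.6]
finger_gap: 0.0201
finger_force: 59.4
```

drive_tool(rows=[[-8,-40,-10,0,0,2.5,1],[-8,-30,-20,0,0,0,1],[-8,-12,-20,0,0,0,1],[0,0,-20,0,0,0,1],[0,0,0,0,0,0,1],[0,0,0,0,0,0,1],[0,0,0,0,0,0,1],[0,0,0,0,0,0,1]])

```text
time: 18.2
ee_pos: [0.5585, -0.3204, 0.1487]
eef_rot: [0.001, 0.094, 0.996, -0.001]
wrist_force: [-0.2, 0.4, -2.4]
finger_gap: 0.0199
finger_force: 59.4
```

Run:
```python
from rig import sensors,cams
from h import *
f=cams.grab_frame("wrist");np.savez("w6.npz",**f);cv2.imwrite("pics/w6.png",f["img"][:,:,::-1])
o=sensors.get_obs();print(o["time"],o["ee_pos"],o["eef_rot"],o["wrist_force"])
```

```text
18.25 [ 0.55838327 -0.32042248  0.14846689] [ 7.32578834e-04  9.37747311e-02  9.95593065e-01 -4.59770894e-04] [ 0.20249471  0.06660189 -1.78761333]
```

View pics/w6.png

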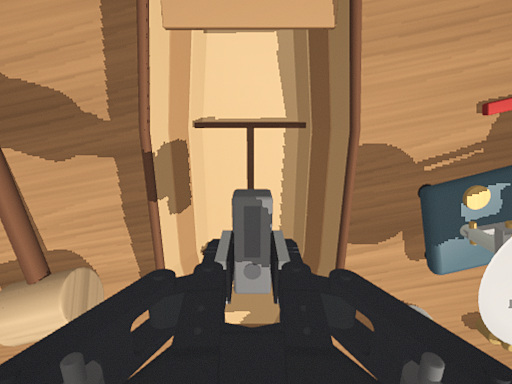

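The slug sits lengthwise over the keel line at col 250, with the stern frame at row 125. I'll measure the slug's lateral offset from the line.

Run:
```python
from h import *
f=dict(np.load("w6.npz"));X=cloud(f);hsv=cv2.cvtColor(f["img"],cv2.COLOR_RGB2HSV)
k=np.zeros((384,512),bool);k[132:186,240:262]=1
m=k&(hsv[...,2]<90)&(X[...,2]<.04);uv=np.argwhere(m)[:,::-1];L=ray(f,uv,.03)
v=cv2.fitLine((L[:,:2]*1000).astype(np.float32),cv2.DIST_L2,0,.01,.01).ravel();print("line",v,m.sum(),np.degrees(np.arctan2(v[1],v[0])))
k[:]=0;k[110:135,190:310]=1;m=k&(hsv[...,2]<90)&(X[...,2]>.038);print("frame",prect(X[m]),X[m][:,2].max())
k[:]=0;k[185:300,225:280]=1
r=np.hypot(X[...,0]-.558,X[...,1]+.32)
m=k&(r<.04)&(X[...,2]>.13)&(X[...,2]<.175)&(hsv[...,1]<70);z=X[m][:,2];print(np.percentile(z,[5,25,50,75,95]))
zz=np.median(z);mm=m&(abs(X[...,2]-zz)<.004);S=prect(X[mm]);print(S,zz)
n=np.array([-v[1],v[0]]);print("lateral mm",(S[0]-v[2:])@n,n)
```

```text
line [ 9.8199677e-01 -1.8889762e-01  5.2823560e+02 -3.1551538e+02] 268 -10.888457
frame (array([ 493. , -308.5]), 79.2, array([96.8, 11. ]), 481) 0.2906801282816708
[0.15379305 0.15554532 0.15609424 0.15666396 0.16660063]
(array([ 556.9, -319.3]), 167.4, array([29.7, 59.6]), 3807) 0.15609423573430092
lateral mm 1.6981540931323096 [0.18889762 0.9819968 ]
```

drive_tool(rows=[[0,-1,-30,0,0,0,1],[0,0,-30,0,0,0,1],[0,0,-22,0,0,0,1],[0,0,-12,0,0,0,1],[0,0,-6,0,0,0,1],[0,0,-3,0,0,0,1],[0,0,0,0,0,0,1],[0,0,0,0,0,0,1]])

```text
time: 19.05
ee_pos: [0.5583, -0.3219, 0.0453]
eef_rot: [0.001, 0.094, 0.996, -0.0]
wrist_force: [-0.1, 0.2, -2.4]
finger_gap: 0.0198
finger_force: 59.4
```

drive_tool(rows=[[0,0,-2,0,0,0,1],[0,0,-1,0,0,0,1],[0,0,-1,0,0,0,1],[0,0,0,0,0,0,1],[0,0,0,0,0,0,1],[0,0,0,0,0,0,1],[0,0,0,0,0,0,1],[0,0,0,0,0,0,1]])

```text
time: 19.85
ee_pos: [0.5578, -0.3216, 0.0403]
eef_rot: [-0.0, 0.094, 0.996, 0.0]
wrist_force: [-0.3, 0.0, -2.2]
finger_gap: 0.02
finger_force: 59.4
```

Not in contact yet, so I'll lower it a few more mm.

drive_tool(rows=[[0,0,-1,0,0,0,1],[0,0,-0.5,0,0,0,1],[0,0,0,0,0,0,1],[0,0,0,0,0,0,1],[0,0,0,0,0,0,1],[0,0,0,0,0,0,1],[0,0,0,0,0,0,1],[0,0,0,0,0,0,1]])

```text
time: 20.65
ee_pos: [0.5579, -0.3216, 0.0402]
eef_rot: [0.0, 0.094, 0.996, -0.0]
wrist_force: [-4.0, 2.8, 9.6]
finger_gap: 0.0198
finger_force: 60.8
```

drive_tool(rows=[[0,0,-1,0,0,0,1],[0,0,0,0,0,0,1],[0,0,0,0,0,0,1],[0,0,0,0,0,0,1],[0,0,0,0,0,0,1],[0,0,0,0,0,0,1],[0,0,0,0,0,0,1],[0,0,0,0,0,0,1]])

```text
time: 21.45
ee_pos: [0.5579, -0.3216, 0.0402]
eef_rot: [0.001, 0.094, 0.996, -0.001]
wrist_force: [-6.4, 3.7, 17.3]
finger_gap: 0.02
finger_force: 61.7
```

In contact. I'll release gently, lift, and check.

drive_tool(rows=[[0,0,1,0,0,0,1],[0,0,0.5,0,0,0,1],[0,0,0,0,0,0,0.4],[0,0,0,0,0,0,0.2],[0,0,0,0,0,0,0.1],[0,0,0,0,0,0,0.1],[0,0,0,0,0,0,0.1],[0,0,10,0,0,0,0.1]])

```text
time: 22.25
ee_pos: [0.5572, -0.3211, 0.0483]
eef_rot: [-0.001, 0.094, 0.996, 0.001]
wrist_force: [-0.3, -0.4, 0.5]
finger_gap: 0.0385
finger_force: 0.0
```

drive_tool(rows=[[0,0,25,0,0,0,0.1],[0,0,35,0,0,0,0.1],[0,0,40,0,0,0,0.1],[0,0,40,0,0,0,0.1],[0,0,20,0,0,0,0.1],[0,0,0,0,0,0,0.1],[0,0,0,0,0,0,0.1],[0,0,0,0,0,0,0.1]])

```text
time: 23.05
ee_pos: [0.5574, -0.3213, 0.2082]
eef_rot: [-0.001, 0.094, 0.996, 0.0]
wrist_force: [0.1, -0.1, -0.9]
finger_gap: 0.0387
finger_force: 0.0
```

Run:
```python
from rig import sensors,cams
from h import *
f=cams.grab_frame("wrist");np.savez("w7.npz",**f);cv2.imwrite("pics/w7.png",f["img"][:,:,::-1])
o=sensors.get_obs();print(o["time"],o["ee_pos"])
X=cloud(f);hsv=cv2.cvtColor(f["img"],cv2.COLOR_RGB2HSV)
r=np.hypot(X[...,0]-.558,X[...,1]+.321)
m=(r<.045)&(X[...,2]>.042)&(X[...,2]<.054)&(hsv[...,1]<70);S=prect(X[m]);print(S,np.median(X[m][:,2]))
p=np.array([528.2,-315.5]);n=np.array([.1889,.982]);print("lat",(S[0]-p)@n)
t=cams.grab_frame("top");X=cloud(t)
r=np.hypot(X[...,0]-.646,X[...,1]+.108);P=X[(r<.05)&(X[...,2]>.1)];print("R",np.percentile(P[:,2],[5,30,50,95]))
z=np.percentile(P[:,2],30);m=(r<.045)&(X[...,2]>z+.012)&(X[...,2]<z+.026);print(prect(X[m]))
```

```text
23.1 [ 0.5573659  -0.32123637  0.2079944 ]
(array([ 556.1, -320.5]), 169.7, array([20.3, 59. ]), 915) 0.0475558147050326
lat 0.3603099999999957
R [0.11645408 0.11945743 0.12122199 0.14023529]
(array([ 648.8, -107.6]), 151.0, array([22.3, 60.2]), 127)
```

View pics/w7.png

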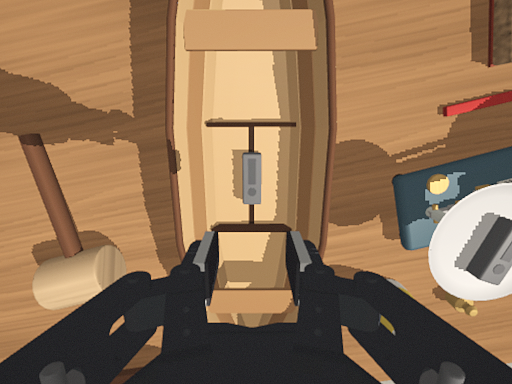

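The heavier slug lies on the centre line between the frames, 0.4 mm off laterally and aligned within 1°. Next is the lighter slug.

drive_tool(rows=[[15,36,0,0,0,-3,0],[15,36,0,0,0,-3,0],[15,36,0,0,0,-3,0],[15,36,0,0,0,-3,0],[15,36,0,0,0,-3,0],[15,34,0,0,0,-3.5,0],[0,0,-20,0,0,0,0],[0,0,-20,0,0,0,0]])

```text
time: 23.95
ee_pos: [0.6482, -0.106, 0.1682]
eef_rot: [-0.0, 0.252, 0.968, -0.0]
wrist_force: [0.4, -0.4, 0.3]
finger_gap: 0.0428
finger_force: 0.0
```

Run:
```python
from rig import sensors,cams
from h import *
f=cams.grab_frame("wrist");f=cams.grab_frame("wrist")
o=sensors.get_obs();print(o["time"],o["ee_pos"],o["eef_rot"])
X=cloud(f);hsv=cv2.cvtColor(f["img"],cv2.COLOR_RGB2HSV)
r=np.hypot(X[...,0]-.647,X[...,1]+.1075)
P=X[(r<.045)&(X[...,2]>.1)&(X[...,2]<.145)];print(np.percentile(P[:,2],[5,30,50,95]))
m=(r<.045)&(X[...,2]>.130)&(X[...,2]<.142);print(prect(X[m]))
```

```text
24.05 [ 0.64643075 -0.10665468  0.16572336] [-3.01578155e-03  2.52550158e-01  9.67579099e-01  9.68573989e-05]
[0.11652405 0.11728805 0.11773288 0.13611562]
(array([ 646. , -106.7]), 150.8, array([22. , 59.6]), 2620)
```

drive_tool(rows=[[-1,0,-15,0,0,0,0],[0,0,-14,0,0,0,0],[0,0,-9,0,0,0,0],[0,0,-4,0,0,0,0],[0,0,0,0,0,0,0],[0,0,0,0,0,0,1],[0,0,0,0,0,0,1],[0,0,0,0,0,0,1]])

```text
time: 24.85
ee_pos: [0.6472, -0.1077, 0.1283]
eef_rot: [0.001, 0.253, 0.967, -0.0]
wrist_force: [-0.7, -0.6, 5.0]
finger_gap: 0.0198
finger_force: 59.1
```

drive_tool(rows=[[0,0,0,0,0,0,1],[0,0,0,0,0,0,1],[0,0,0,0,0,0,1],[0,0,5,0,0,0,1],[0,0,10,0,0,0,1],[0,0,20,0,0,0,1],[0,0,35,0,0,0,1],[0,0,20,0,0,0,1]])

```text
time: 25.65
ee_pos: [0.6472, -0.1076, 0.2203]
eef_rot: [0.001, 0.253, 0.967, -0.0]
wrist_force: [0.8, -0.4, -1.7]
finger_gap: 0.02
finger_force: 58.9
```

drive_tool(rows=[[-12,27,0,0,0,0,1],[-18,39,0,0,0,0,1],[-18,39,0,0,0,0,1],[-18,39,0,0,0,0,1],[-18,39,0,0,0,0,1],[-18,39,0,0,0,0,1],[-18,39,0,0,0,0,1],[-18,39,0,0,0,0,1]])

```text
time: 26.45
ee_pos: [0.5078, 0.1939, 0.218]
eef_rot: [0.0, 0.253, 0.967, 0.0]
wrist_force: [0.8, -0.0, -2.0]
finger_gap: 0.0201
finger_force: 58.9
```

drive_tool(rows=[[-18,39,0,0,0,0,1],[-18,39,0,0,0,0,1],[-16,35,0,0,0,0,1],[-4,12,-20,0,0,0,1],[0,0,-40,0,0,0,1],[0,0,-40,0,0,0,1],[0,0,0,0,0,0,1],[0,0,0,0,0,0,1]])

```text
time: 27.25
ee_pos: [0.4529, 0.3175, 0.1182]
eef_rot: [-0.0, 0.253, 0.967, -0.0]
wrist_force: [0.2, -0.3, -0.3]
finger_gap: 0.0199
finger_force: 59.3
```

Run:
```python
from rig import sensors,cams
from h import *
f=cams.grab_frame("wrist");cv2.imwrite("pics/w8.png",f["img"][:,:,::-1])
o=sensors.get_obs();print(o["time"],o["ee_pos"],o["wrist_force"])
X=cloud(f);hsv=cv2.cvtColor(f["img"],cv2.COLOR_RGB2HSV)
p=o["ee_pos"];r=np.hypot(X[...,0]-p[0],X[...,1]-p[1])
m=(r<.04)&(abs(X[...,2]-p[2]-.008)<.006)&(hsv[...,1]<70);print(prect(X[m]),np.median(X[m][:,2]))
# floor
m=(X[...,2]<.012)&(X[...,2]>.002)&(r<.09);print(np.median(X[m][:,2]))
```

```text
27.3 [0.45374709 0.31777399 0.11930036] [ 0.4139827  -0.02197605 -1.75613695]
(array([452.6, 321.1]), 170.9, array([43.3, 62. ]), 4078) 0.12549971181325176
0.006471172043442216
```

View pics/w8.png

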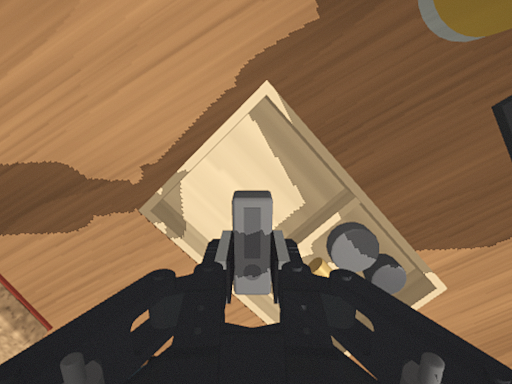

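The slug hangs over the empty half, clear of the castings at (355,250). Lowering it.

drive_tool(rows=[[0,0,-30,0,0,0,1],[0,0,-30,0,0,0,1],[0,0,-20,0,0,0,1],[0,0,-10,0,0,0,1],[0,0,-6,0,0,0,1],[0,0,-3,0,0,0,1],[0,0,0,0,0,0,1],[0,0,0,0,0,0,1]])

```text
time: 28.1
ee_pos: [0.4534, 0.3177, 0.0192]
eef_rot: [0.001, 0.253, 0.967, 0.0]
wrist_force: [0.7, 0.5, -1.7]
finger_gap: 0.0202
finger_force: 59.3
```

drive_tool(rows=[[0,0,-1.5,0,0,0,1],[0,0,-1,0,0,0,1],[0,0,-0.5,0,0,0,1],[0,0,0,0,0,0,1],[0,0,0,0,0,0,1],[0,0,0,0,0,0,1],[0,0,0,0,0,0,1],[0,0,0,0,0,0,1]])

```text
time: 28.9
ee_pos: [0.4533, 0.3177, 0.0173]
eef_rot: [0.001, 0.253, 0.967, 0.001]
wrist_force: [-4.4, -1.6, 17.2]
finger_gap: 0.0201
finger_force: 61.5
```

Contact. Release and lift.

drive_tool(rows=[[0,0,1,0,0,0,1],[0,0,0.5,0,0,0,1],[0,0,0,0,0,0,0.4],[0,0,0,0,0,0,0.2],[0,0,0,0,0,0,0.1],[0,0,0,0,0,0,0.1],[0,0,0,0,0,0,0.1],[0,0,10,0,0,0,0.1]])

```text
time: 29.7
ee_pos: [0.4521, 0.317, 0.026]
eef_rot: [-0.001, 0.253, 0.967, -0.001]
wrist_force: [0.1, -0.0, 0.1]
finger_gap: 0.0387
finger_force: 0.0
```

drive_tool(rows=[[0,0,25,0,0,0,0.1],[0,0,35,0,0,0,0.1],[0,0,40,0,0,0,0.1],[0,0,40,0,0,0,0.1],[0,0,20,0,0,0,0.1],[0,0,0,0,0,0,0.1],[0,0,0,0,0,0,0.1],[0,0,0,0,0,0,0.1]])

```text
time: 30.5
ee_pos: [0.4523, 0.3171, 0.1859]
eef_rot: [-0.001, 0.253, 0.967, -0.001]
wrist_force: [0.7, 0.6, -0.0]
finger_gap: 0.0384
finger_force: 0.0
```

Run:
```python
from rig import sensors,cams
from h import *
f=cams.grab_frame("wrist");t=cams.grab_frame("top")
cv2.imwrite("pics/end.png",np.hstack([cv2.resize(f["img"],(400,300)),cv2.resize(t["img"],(400,300))])[:,:,::-1])
print(sensors.get_obs()["ee_pos"])
X=cloud(f);r=np.hypot(X[...,0]-.453,X[...,1]-.318);m=(r<.045)&(X[...,2]>.018)&(X[...,2]<.03);print(prect(X[m]),np.median(X[m][:,2]))
```

```text
[0.45232018 0.31715575 0.18568777]
(array([452. , 319.1]), 150.0, array([21.8, 58.8]), 960) 0.024453469989528746
```

View pics/end.png

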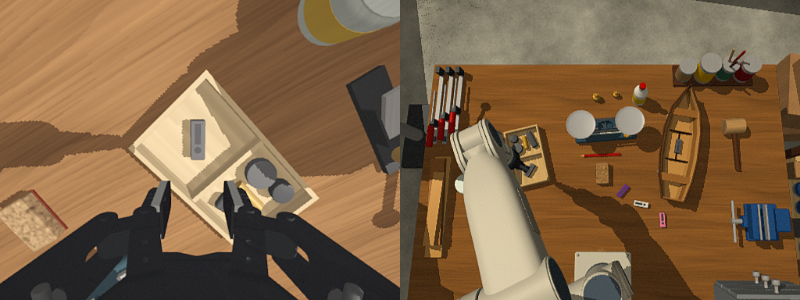

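The lighter slug lies flat in the empty half of the tray, at (195,140) in the left picture. The heavier one is in the boat, at (678,147) in the right picture, and everything else looks undisturbed.

```bash
python3 -c "
from rig import job
print(job.finish_job())"
```

```text
the job is handed in; nothing more can be done
None
```

The job is handed in: the slug that started on the left proved heavier and lies flat on the boat's centre line between the frames (about 0.4 mm off it), the lighter slug is in the empty half of the tray, and it took about 31 s.

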